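# Index the vase-decorating wheel to the third click past the blue stud

## Robot

A 7-joint arm with a two-finger parallel gripper is mounted at the origin on the work surface. World frame = base frame: x ahead of the robot, y to its left, z up, the work surface at z = 0. Lengths are in m, angles in rad, forces in N, time in s.
With the tool pointing down it reaches from about 0.425 to 0.875 m from the base axis. Payload 4.7 kg.
Tool frame: the origin (TCP) lies at the very end of the fingers, on their centre line; the grasp point (between the pads) lies 19 mm behind it; y points along the fingers, x is the direction in which the jaws open and shut, and the axes are right-handed (so a half turn about y gives the same grasp; the last joint's range is limited). The gripper opens to 85 mm and grips with 20 to 120 N. Pads are 22 mm wide; open, the fingers measure 114 mm over their backs; the gripper's body (76 mm by 85 mm) begins 54 mm behind the grasp point. The pads swing forward as they close: fully open they stand 13 mm farther back than shut.
Start: joints at [-1.287, 0.321, -0.07, 1.45, 0.023, 1.371, -0.057], TCP at [0.173, 0.626, 0.231] pointing down, gripper open.
Joint ranges: [-2.86, 2.86], [-0.3, 2.09], [-1.38, 1.24], [0.06, 2.45], [-1.56, 4.7], [0.09, 2.05], [-2.69, 2.69]. Speed limits (rad/s): [2.57, 2.57, 3.14, 3.14, 3.14, 3.14, 3.14].

## Interface

Orientations are given as a unit quaternion [w, x, y, z].
In Python, from bench import bot, eyes, close_job, spotter gives the robot as it stands.
- The arm moves only by the tool apply_moves, never from a script. Its argument "moves" is a list of rows, each an object with "jaw": the closure, from 0 (fully open) to 1 (shut); "dp": the shift along the tool's x, y, z in mm, a list of three; "turn": the turn about the tool's y in degrees. A call has 1 to 10 rows; each row shifts and turns the commanded pose from where the row before left it, along the tool's axes as they then stand; what a row does not reach is not made up. A row lasts 1/10 s, in which the tool goes at most 50 mm and 8.59 degrees, less where a joint would pass 70% of its speed; a pose out of reach is approached as far as the arm can. A call is refused whole if a number of a shift passes 50 or a number of a turn 8.59, either way. A call with a gripper value outside its range is refused whole. The fingers move at their own pace and stop on an object; "force" is the grip in N (left out, the last holds). Time passes only in rows, so rows that do not move let the fingers close. It gives the time, the measured TCP pose, the force and the opening at its end, in the units of the state.
- bot.state(): the state, without advancing time (a new reading comes with each control period).
- eyes.snapshot(name): name is "scene" or "top"; returns the picture (420x560x3 uint8, red, green, blue); there is no depth.
- eyes.camera_info(name): a dict with "fx", "fy", "cx", "cy" (pixels), "R" (3x3) and "t" (3): a world point X has camera coordinates R X + t. Camera axes: x right, y down, z forward; pixel columns grow to the right and rows downward; lengths in m; the calibration is good to about 2 mm. A picture is of the moment at which its call begins. camera_info takes no time and is no camera call.
- close_job(): hands the job in, once; it reports no verdict.
Trained networks look in the newest picture that a camera, given by its name, has taken for a name from the list of things; names that differ only in an ending like _2 or _b are one class to them, and where a whole thing is asked for, a point or a joint stands for the part that bears it (a point fixed in the world has none). Each returns a list of dicts, best first, with "p" (0 to 1); they miss things now and then, are a little off and sometimes report something else, mostly with a low value. They report only what shows in the picture. A call takes as long as a camera call. They do not tell look-alikes from the thing itself.
- spotter.look_for(camera, thing): "centre" ([x, y, z] in m, in world coordinates, good to about 4 mm: the middle of the surface that is visible of it).
The state is a dict: "time": time; "joint_positions": joint angles; "qvel": joint speeds; "joint_torque": joint torques, N m; "eef_pos": TCP position; "tcp_rot": TCP orientation; "ft_force": force on the tool from outside, world axes, zero at the start; "torque": the same for the moment, N m; "width": finger opening in m.
Only numpy, scipy, OpenCV 4.12 (cv2) and the standard library are available. Lean on these libraries where they do the work, as an engineer would, in place of code of your own. Each camera call takes 0.05 s, during which the arm holds its last target.

## Task

The vase on the grey decorating wheel is ready for its next face to be painted. Turn the wheel anticlockwise (seen from above; it has an upright wooden handle to turn it by) until its pointer stands three clicks past the blue stud, counted from the blue stud and not from where the pointer is now; the wheel clicks every 30 degrees, at each stud or white tick on its base. Let go of it there, clicked in, with the vase still standing upright in the middle of the wheel.

Things in the scene. Friction and masses are not known exactly. Their poses are not given: they have to be found in the camera images.
- base: grey fixed base, 330 mm across, 12 mm thick; origin: centre of its underside, on the table, on the wheel's upright axis. 150 mm out it has 12 click marks, 30 degrees apart: 9 white ticks and 3 studs side by side (blue, orange, green, in any order). The wheel above it is 200 mm across, its top 57 mm above the table; its steel arm (same height) carries the handle and ends in a pointer 140 mm out.
- blue_stud: fixed blue round stud on the base plate, 20 mm across, 8 mm high, top 20 mm above the table, 150 mm from the wheel's axis; origin: centre of its underside. The pointer starts at the middle one of the three studs, so the blue one is there or one click to either side; wanted is the pointer (and handle) three clicks, 90 degrees, anticlockwise of it: 2 to 4 clicks from the start.
- handle (a point): centre (85 mm above the table) of the upright dark wooden handle: a round sleeve 20 mm across, 56 mm tall (57 to 113 mm above the table), spinning freely on its pin, 120 mm from the wheel's axis on the line to the pointer. A click takes about 3 N here; released within 10 degrees of a click, the wheel falls into it. It turns from 45 degrees clockwise to 165 anticlockwise of its start, to stops.
- vase_mid (a point): centre (half-way up) of the white porcelain vase with blue flowers that stands loose on the rubber pad in the middle of the wheel: 85 mm tall, 68 mm across at its widest, top 144 mm above the table. Its z axis points up along the vase.
Mind the look-alikes: they are no part of the job. Leave any green or orange look-alike of the part that bears vase_mid alone.

How it is judged:
By the outcome, as a careful person would: the job done as asked, in the order asked, and still so for the second after the job is handed in, with the robot touching nothing.
It also fails if it takes over 35 s, if anything falls off the work surface, if the arm or the gripper's body presses on something with over 40 N, if the wrist force passes 120 N, or if a joint passes its speed limit or range.

## Working session

There is one attempt and no reset: what is moved stays moved. The work goes in short steps, Python scripts to look and compute and a tool call to move; the robot and the scene stay as the last step left them, time stands still between calls to the robot, and variables do not carry over. Pictures are saved under pics/ and viewed, and the job is handed in when it is done.

Besides the shell and the picture viewer there is one more tool, called as name(argument=value, ...) on one line, values as JSON. apply_moves: Moves the arm, as the interface text tells. Its arguments: {"type":"object","properties":{"moves":{"type":"array"},"force":{"type":"number"}},"required":["moves"]}

```bash
mkdir -p pics; python3 - <<'E'
from bench import bot, eyes, spotter
import cv2, json
s=bot.state(); print(s)
for n in("scene","top"):
    im=eyes.snapshot(n); cv2.imwrite(f"pics/{n}0.png",im[:,:,::-1])
    for t in("base","blue_stud","handle","vase_mid"):
        print(n,t,[(d["p"],d["centre"]) for d in spotter.look_for(n,t)][:4])
    c=eyes.camera_info(n); print({k:(v.tolist() if hasattr(v,'tolist') else v) for k,v in c.items()})
E
```

```text
{'time': 0.0, 'joint_positions': array([-1.28692117,  0.32183558, -0.07008472,  1.45170706,  0.02259393,
        1.37079479, -0.05689274]), 'qvel': array([ 1.68283503e-03, -4.20210221e-04,  3.91675855e-05,  2.37990259e-03,
        1.10680143e-03,  2.13967077e-03,  5.09840757e-04]), 'joint_torque': array([-2.31321537e-04, -4.93596768e+01, -3.82146277e-01, -3.14324927e+01,
        1.31592361e-02,  1.13314303e-02,  1.45203802e-05]), 'eef_pos': array([0.17313313, 0.62594486, 0.23019924]), 'tcp_rot': array([-0.56224429,  0.56313456,  0.427699  , -0.42875913]), 'ft_force': array([-0.89152385,  0.18023837, -0.19824088]), 'torque': array([0.01692241, 0.01618599, 0.0253449 ]), 'width': 0.08576091430452105}
scene base [(0.92, [0.6373, 0.1201, 0.0138])]
scene blue_stud [(0.64, [0.6278, 0.2253, 0.0204])]
scene handle [(0.65, [0.5627, 0.1893, 0.1016])]
scene vase_mid [(0.77, [0.4693, -0.1833, 0.0634]), (0.69, [0.5976, -0.1957, 0.0667]), (0.68, [0.3367, 0.1509, 0.0696]), (0.64, [0.6799, -0.252, 0.0644])]
{'fx': 470.01989447963757, 'fy': 470.01989447963757, 'cx': 283.4010197161081, 'cy': 205.627205
[... 207 characters left out ...]
 't': [0.4358626349741378, -0.1575385450621105, 1.1422403202872116]}
top base [(0.67, [0.5812, 0.069, 0.0122])]
top blue_stud []
top handle [(0.65, [0.5535, 0.1865, 0.1122])]
top vase_mid [(0.9, [0.5998, 0.0753, 0.128]), (0.87, [0.6637, -0.2605, 0.068]), (0.85, [0.5802, -0.204, 0.0663]), (0.85, [0.4557, -0.2033, 0.0688])]
{'fx': 544.6682023406566, 'fy': 544.6682023406566, 'cx': 277.1741809154068, 'cy': 209.57466854699177, 'R': [[-0.05441314683844827, -0.9985105143681411, 0.003995265624150842], [-0.9706048058124648, 0.05195213692508245, -0.23500486463617132], [0.2344472656801209, -0.016665178222495837, -0.9719859831550696]], 't': [0.006372323972248242, 0.5217429058805177, 1.0401618418514043]}
```

View pics/scene0.png

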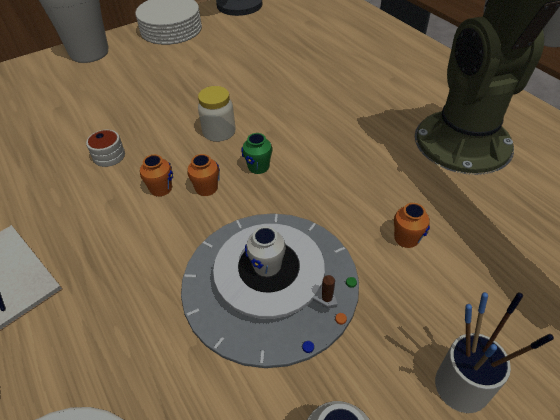

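View pics/top0.png

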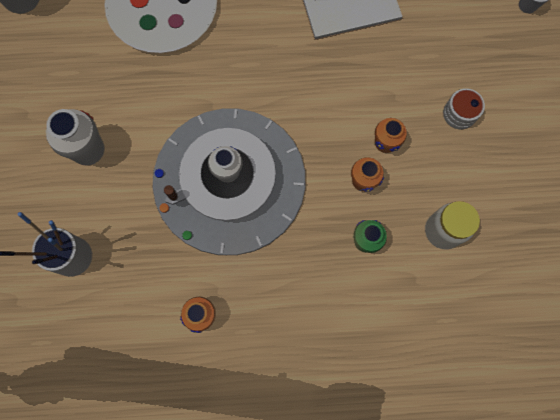

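The wheel and white vase are at scene (268,270) and top (228,170). The studs are blue scene (308,347)/top (160,173), orange (341,319)/(164,208) and green (351,282)/(187,236). The look-alike vases are orange and green ones, plus a large white one at top (65,125). None of them is on the wheel.

Next I'll measure the geometry and check the handle in a close crop.

```bash
cat > h.py <<'E'
import numpy as np
from bench import eyes
C={n:{k:np.array(v) for k,v in eyes.camera_info(n).items()} for n in("scene","top")}
def ray(n,p):
    c=C[n]; d=np.array([(p[0]-c["cx"])/c["fx"],(p[1]-c["cy"])/c["fy"],1.]); R=c["R"]
    return -R.T@c["t"], R.T@d
def atz(n,p,z):
    o,d=ray(n,p); return o+d*(z-o[2])/d[2]
def tri(ps,pt):
    A=[];b=[]
    for n,p in(("scene",ps),("top",pt)):
        o,d=ray(n,p); d=d/np.linalg.norm(d); P=np.eye(3)-np.outer(d,d); A.append(P); b.append(P@o)
    return np.linalg.lstsq(np.vstack(A),np.hstack(b),rcond=None)[0]
def proj(n,X):
    c=C[n]; q=c["R"]@X+c["t"]; return np.array([c["fx"]*q[0]/q[2]+c["cx"],c["fy"]*q[1]/q[2]+c["cy"]])
E
python3 - <<'E'
import cv2
from h import *
a=cv2.imread("pics/scene0.png");b=cv2.imread("pics/top0.png")
A=cv2.resize(a[205:365,170:370],None,fx=2.9,fy=2.9,interpolation=cv2.INTER_CUBIC)
B=cv2.resize(b[100:260,145:310],None,fx=3.6,fy=3.6,interpolation=cv2.INTER_CUBIC)
cv2.imwrite("pics/c1.png",A);cv2.imwrite("pics/c2.png",B)
def blobs(im,box):
    x0,y0,x1,y1=box; s=im[y0:y1,x0:x1]; h=cv2.cvtColor(s,cv2.COLOR_BGR2HSV); r={}
    for n,(l,u) in dict(blue=(110,130),orange=(5,18),green=(50,80)).items():
        m=((h[...,0]>=l)&(h[...,0]<=u)&(h[...,1]>130)&(h[...,2]>60)).astype(np.uint8)
        k,_,st,ce=cv2.connectedComponentsWithStats(m)
        r[n]=[(st[i,4],(ce[i]+[x0,y0]).round(1)) for i in range(1,k) if st[i,4]>15]
    return r
S=blobs(a,(290,265,365,360));T=blobs(b,(150,160,200,245)); print(S,T)
for n in S:
    if len(S[n]) and len(T[n]):
        ps=max(S[n],key=lambda q:q[0])[1];pt=max(T[n],key=lambda q:q[0])[1]
        print(n,tri(ps,pt),atz("scene",ps,.02),atz("top",pt,.02))
E
```

```text
{'blue': [(np.int32(109), array([307.8, 346.3]))], 'orange': [(np.int32(68), array([328.5, 280. ])), (np.int32(103), array([340.7, 318.1]))], 'green': [(np.int32(67), array([351.1, 281.5]))]} {'blue': [(np.int32(57), array([158.5, 172.9]))], 'orange': [(np.int32(37), array([168.1, 189.7])), (np.int32(60), array([163.9, 207.4]))], 'green': [(np.int32(47), array([186.7, 234.8]))]}
blue [0.62548889 0.22630775 0.02004276] [0.62544473 0.22632796 0.02      ] [0.62553667 0.22628243 0.02      ]
orange [0.54876566 0.21568547 0.01937686] [0.5486919 0.2162952 0.02     ] [0.54893389 0.21520121 0.02      ]
green [0.48741489 0.16853274 0.02001991] [0.48714865 0.16882013 0.02      ] [0.4876806  0.16824389 0.02      ]
```

View pics/c1.png

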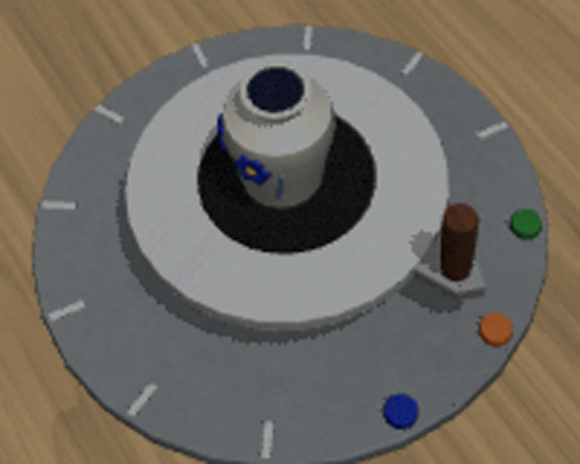

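View pics/c2.png

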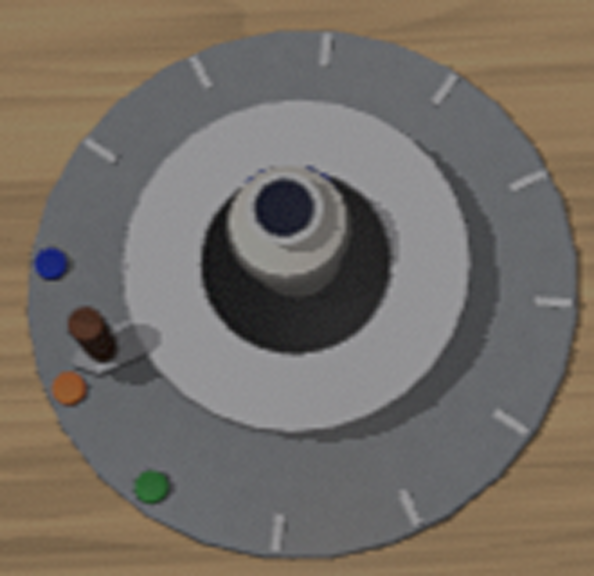

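```bash
python3 - <<'E'
from h import *
from bench import bot
from scipy.spatial.transform import Rotation as Ro
c=np.array([.6067,.0776])
print("handle top tri",tri((328.6,278.5),(168.6,189.4)), "vase rim", tri((170+275/2.9,205+90/2.9),(145+285/3.6,100+207/3.6)))
h=[tri((328.5,280.),(168.1,189.7))]; print(h)
for k in(0,15,30,45,60):
    a=np.radians(112.7+k); print(k,c+.12*np.array([np.cos(a),np.sin(a)]))
a=np.radians(172.7);print("tick px",[proj(n,np.r_[c+.15*np.array([np.cos(a),np.sin(a)]),.012]) for n in C])
q=bot.state()["tcp_rot"];R=Ro.from_quat(q[[1,2,3,0]]).as_matrix();print(R.round(3)); print(bot.state()["eef_pos"])
E
```

```text
handle top tri [0.55947442 0.18732186 0.11606252] vase rim [0.60858415 0.07584679 0.14419038]
[array([0.55993919, 0.18850589, 0.11347669])]
0 [0.56039127 0.18830457]
15 [0.53331676 0.17254682]
30 [0.51124318 0.15031861]
45 [0.49567483 0.12313474]
60 [0.48767267 0.09284775]
tick px [array([338.9130933 , 250.45138606]), array([221.94495821, 247.74567766])]
[[ 0.267  0.    -0.964]
 [ 0.964 -0.     0.267]
 [-0.    -1.    -0.   ]]
[0.1732942  0.62646939 0.23130111]
```

```bash
python3 - <<'E'
from h import *
import cv2
print("cup rim",tri((478,360),(54,250)))
a=cv2.imread("pics/scene0.png");b=cv2.imread("pics/top0.png")
A=cv2.resize(a[280:420,420:560],None,fx=4,fy=4);B=cv2.resize(b[190:290,0:140],None,fx=4,fy=4)
A=cv2.copyMakeBorder(A,0,0,0,0,0);B=cv2.copyMakeBorder(B,0,160,0,0,0)
cv2.imwrite("pics/c3.png",cv2.resize(np.hstack([A,B]),(800,400)))
for t in[(420+60,280+15),(420+97,280+17),(420+128,280+62)]: 
  for z in (.2,.25): print(t,z,atz("scene",t,z))
E
```

```text
cup rim [0.45680975 0.41009941 0.09670721]
(480, 295) 0.2 [0.44497836 0.36356181 0.2       ]
(480, 295) 0.25 [0.48060171 0.37585236 0.25      ]
(517, 297) 0.2 [0.40703687 0.39314832 0.2       ]
(517, 297) 0.25 [0.44609257 0.40276235 0.25      ]
(548, 342) 0.2 [0.42832268 0.45590994 0.2       ]
(548, 342) 0.25 [0.46545277 0.45984628 0.25      ]
```

View pics/c3.png

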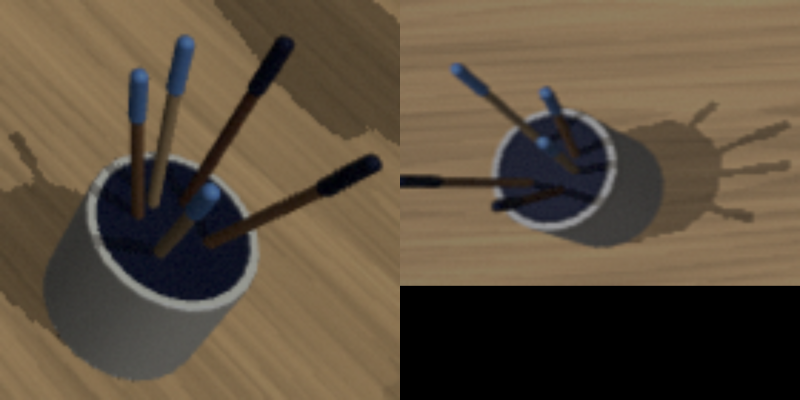

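apply_moves(moves=[{"jaw":0,"dp":[-21.5,-6,-22.3],"turn":0},{"jaw":0,"dp":[-21.5,-6,-22.3],"turn":0},{"jaw":0,"dp":[-21.5,-6,-22.3],"turn":0},{"jaw":0,"dp":[-21.5,-6,-22.3],"turn":0},{"jaw":0,"dp":[-21.5,-6,-22.3],"turn":0},{"jaw":0,"dp":[-21.5,-6,-22.3],"turn":0},{"jaw":0,"dp":[-21.5,-6,-22.3],"turn":0},{"jaw":0,"dp":[-21.5,-6,-22.3],"turn":0},{"jaw":0,"dp":[-21.5,-6,-22.3],"turn":0},{"jaw":0,"dp":[-21.5,-6,-22.3],"turn":0}])

```text
time: 1.5
eef_pos: [0.3314, 0.3587, 0.2918]
tcp_rot: [0.563, -0.563, -0.428, 0.428]
ft_force: [-0.3, 0.3, -0.2]
width: 0.0856
```

apply_moves(moves=[{"jaw":0,"dp":[0,0,0],"turn":5.4},{"jaw":0,"dp":[0,0,0],"turn":5.4},{"jaw":0,"dp":[0,0,0],"turn":5.5},{"jaw":0,"dp":[0,0,0],"turn":5.5},{"jaw":0,"dp":[0,0,0],"turn":0},{"jaw":0,"dp":[0,0,0],"turn":0}])

```text
time: 2.1
eef_pos: [0.3309, 0.3598, 0.2914]
tcp_rot: [0.633, -0.633, -0.315, 0.315]
ft_force: [-0.4, 0.4, -0.1]
width: 0.0857
```

```bash
cat > st.py <<'E'
from h import *
from bench import bot
from scipy.spatial.transform import Rotation as Ro
def st(*targets):
    s=bot.state();q=s["tcp_rot"];R=Ro.from_quat(q[[1,2,3,0]]).as_matrix();p=s["eef_pos"]
    print("t",s["time"],p.round(4),"x",R[:,0].round(3),"y",R[:,1].round(3),"F",s["ft_force"].round(1),"w",round(s["width"],4))
    for t in targets:
        t=np.array(t);print("->",t,(R.T@(t-p)*1000).round(1)); p=t
E
python3 -c "
from st import *
st([.45,.24,.25],[.560,.1883,.16],[.560,.1883,.071])"
```

```text
t 2.1 [0.3309 0.3598 0.2914] x [0.604 0.797 0.   ] y [ 0.  0. -1.] F [-0.4  0.4 -0.1] w 0.0857
-> [0.45 0.24 0.25] [ -23.6   41.4 -167.3]
-> [0.56   0.1883 0.16  ] [  25.2   90.  -118.9]
-> [0.56   0.1883 0.071 ] [-0. 89.  0.]
```

apply_moves(moves=[{"jaw":0,"dp":[-4.7,8.3,-33.5],"turn":0},{"jaw":0,"dp":[-4.7,8.3,-33.5],"turn":0},{"jaw":0,"dp":[-4.7,8.3,-33.5],"turn":0},{"jaw":0,"dp":[-4.7,8.3,-33.5],"turn":0},{"jaw":0,"dp":[-4.7,8.3,-33.5],"turn":0},{"jaw":0,"dp":[6.3,22.5,-29.7],"turn":0},{"jaw":0,"dp":[6.3,22.5,-29.7],"turn":0},{"jaw":0,"dp":[6.3,22.5,-29.7],"turn":0},{"jaw":0,"dp":[6.3,22.5,-29.7],"turn":0},{"jaw":0,"dp":[0,0,0],"turn":0}])

```text
time: 3.1
eef_pos: [0.5608, 0.1836, 0.156]
tcp_rot: [-0.633, 0.635, 0.311, -0.315]
ft_force: [-0.9, -0.2, -0.8]
width: 0.0852
```

apply_moves(moves=[{"jaw":0,"dp":[0,0,0],"turn":0},{"jaw":0,"dp":[0,0,0],"turn":0}])

```text
time: 3.3
eef_pos: [0.5595, 0.189, 0.1606]
tcp_rot: [0.633, -0.633, -0.315, 0.314]
ft_force: [0.4, 1.0, -0.7]
width: 0.0858
```

```bash
python3 -c "
from st import *
import cv2
st([.560,.1883,.071])
for n in C:
    im=eyes.snapshot(n);cv2.imwrite(f'pics/{n}1.png',im[:,:,::-1])
a=cv2.imread('pics/scene1.png')[150:370,170:400];b=cv2.imread('pics/top1.png')[80:260,100:310]
cv2.imwrite('pics/c4.png',np.hstack([cv2.resize(a,(400,382)),cv2.resize(b,(400,382))]))"
```

```text
t 3.3 [0.5595 0.189  0.1606] x [0.604 0.797 0.001] y [ 0.001  0.001 -1.   ] F [ 0.4  1.  -0.7] w 0.0858
-> [0.56   0.1883 0.071 ] [-0.4 89.6 -0.9]
```

View pics/c4.png

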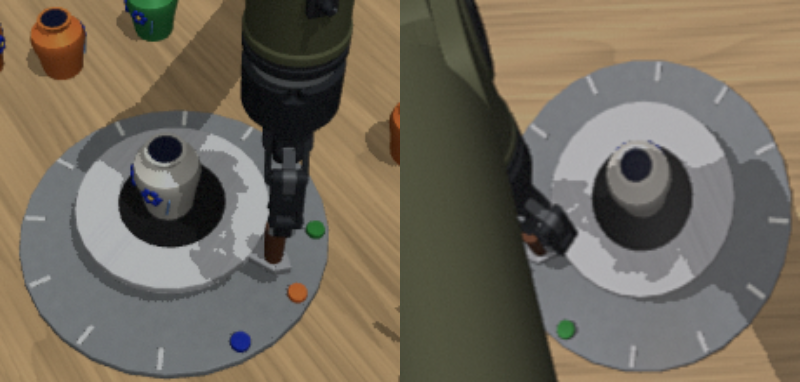

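The handle stands between the open fingers (crop 275,245) and the vase is clear. I'll lower and then grip.

apply_moves(moves=[{"jaw":0,"dp":[0,15,0],"turn":0},{"jaw":0,"dp":[0,15,0],"turn":0},{"jaw":0,"dp":[0,15,0],"turn":0},{"jaw":0,"dp":[0,15,0],"turn":0},{"jaw":0,"dp":[0,15,0],"turn":0},{"jaw":0,"dp":[0,13,0],"turn":0},{"jaw":0,"dp":[0,0,0],"turn":0},{"jaw":0.5,"dp":[0,0,0],"turn":0},{"jaw":0.6,"dp":[0,0,0],"turn":0},{"jaw":0.65,"dp":[0,0,0],"turn":0}], force=30)

```text
time: 4.4
eef_pos: [0.5605, 0.1881, 0.0728]
tcp_rot: [0.634, -0.634, -0.315, 0.313]
ft_force: [0.8, -0.0, 0.9]
width: 0.044
```

apply_moves(moves=[{"jaw":0.7,"dp":[0,0,0],"turn":0},{"jaw":0.75,"dp":[0,0,0],"turn":0},{"jaw":0.8,"dp":[0,0,0],"turn":0},{"jaw":0.9,"dp":[0,0,0],"turn":0},{"jaw":1,"dp":[0,0,0],"turn":0},{"jaw":1,"dp":[0,0,0],"turn":0}])

```text
time: 5.0
eef_pos: [0.5601, 0.1879, 0.0723]
tcp_rot: [0.634, -0.634, -0.314, 0.314]
ft_force: [-1.7, -0.7, 4.8]
width: 0.0193
```

```bash
python3 -c "
from st import *
c=np.array([.6067,.0776])
st(*[np.r_[c+.12*np.array([np.cos(np.radians(112.7+k)),np.sin(np.radians(112.7+k))]),.0725] for k in range(0,61,6)])"
```

```text
t 5.0 [0.5601 0.1879 0.0723] x [0.605 0.796 0.001] y [ 0.001  0.    -1.   ] F [-1.7 -0.7  4.8] w 0.0193
-> [0.56039127 0.18830457 0.0725    ] [ 0.5 -0.2 -0. ]
-> [0.54907318 0.18285754 0.0725    ] [-11.2  -0.    5.7]
-> [0.53838646 0.17625728 0.0725    ] [-11.7  -0.    4.5]
-> [0.52844819 0.16857612 0.0725    ] [-12.1  -0.    3.3]
-> [0.51936727 0.1598982  0.0725    ] [-12.4  -0.    2. ]
-> [0.51124318 0.15031861 0.0725    ] [-12.5  -0.    0.7]
-> [0.50416494 0.13994229 0.0725    ] [-12.5  -0.   -0.6]
-> [0.49821009 0.12888294 0.0725    ] [-12.4  -0.   -2. ]
-> [0.49344389 0.11726173 0.0725    ] [-12.1  -0.   -3.2]
-> [0.48991854 0.10520597 0.0725    ] [-11.7  -0.   -4.5]
-> [0.48767267 0.09284775 0.0725    ] [-11.2  -0.   -5.7]
```

apply_moves(moves=[{"dp":[-1.4,0,0.8],"turn":0,"jaw":1},{"dp":[-2.8,0,1.5],"turn":0,"jaw":1},{"dp":[-3.5,0,1.7],"turn":0,"jaw":1},{"dp":[-3.5,0,1.7],"turn":0,"jaw":1},{"dp":[-2.9,0,1.1],"turn":0,"jaw":1},{"dp":[-2.9,0,1.1],"turn":0,"jaw":1},{"dp":[-2.9,0,1.1],"turn":0,"jaw":1},{"dp":[-3.0,0,1.2],"turn":0,"jaw":1},{"dp":[-3.0,0,0.8],"turn":0,"jaw":1},{"dp":[-3.0,0,0.8],"turn":0,"jaw":1}])

```text
time: 6.0
eef_pos: [0.5324, 0.1718, 0.0723]
tcp_rot: [0.634, -0.633, -0.314, 0.314]
ft_force: [0.3, 0.2, 7.4]
width: 0.0191
```

apply_moves(moves=[{"dp":[-3.0,0,0.8],"turn":0,"jaw":1},{"dp":[-3.1,0,0.9],"turn":0,"jaw":1},{"dp":[-3.1,0,0.5],"turn":0,"jaw":1},{"dp":[-3.1,0,0.5],"turn":0,"jaw":1},{"dp":[-3.1,0,0.5],"turn":0,"jaw":1},{"dp":[-3.1,0,0.5],"turn":0,"jaw":1},{"dp":[-3.1,0,0.2],"turn":0,"jaw":1},{"dp":[-3.1,0,0.2],"turn":0,"jaw":1},{"dp":[-3.1,0,0.2],"turn":0,"jaw":1},{"dp":[-3.2,0,0.1],"turn":0,"jaw":1}])

```text
time: 7.0
eef_pos: [0.5102, 0.1494, 0.0723]
tcp_rot: [0.634, -0.634, -0.314, 0.314]
ft_force: [2.7, 2.3, 4.2]
width: 0.0193
```

```bash
python3 -c "
from st import *
c=np.array([.6067,.0776])
st(*[np.r_[c+.12*np.array([np.cos(np.radians(112.7+k)),np.sin(np.radians(112.7+k))]),.0725] for k in range(30,61,6)])
d=bot.state()['eef_pos'][:2]-c;print(np.hypot(*d),np.degrees(np.arctan2(d[1],d[0]))-112.7)"
```

```text
t 7.0 [0.5102 0.1494 0.0723] x [ 0.606  0.796 -0.   ] y [-0.  0. -1.] F [2.7 2.3 4.2] w 0.0193
-> [0.51124318 0.15031861 0.0725    ] [ 1.4 -0.2 -0.3]
-> [0.50416494 0.13994229 0.0725    ] [-12.5   0.   -0.7]
-> [0.49821009 0.12888294 0.0725    ] [-12.4   0.   -2. ]
-> [0.49344389 0.11726173 0.0725    ] [-12.1   0.   -3.2]
-> [0.48991854 0.10520597 0.0725    ] [-11.7   0.   -4.5]
-> [0.48767267 0.09284775 0.0725    ] [-11.2   0.   -5.7]
0.12030872729888337 30.646610341559594
```

apply_moves(moves=[{"dp":[-2.8,0,-0.2],"turn":0,"jaw":1},{"dp":[-2.8,0,-0.2],"turn":0,"jaw":1},{"dp":[-2.8,0,-0.3],"turn":0,"jaw":1},{"dp":[-2.8,0,-0.3],"turn":0,"jaw":1},{"dp":[-3.1,0,-0.5],"turn":0,"jaw":1},{"dp":[-3.1,0,-0.5],"turn":0,"jaw":1},{"dp":[-3.1,0,-0.5],"turn":0,"jaw":1},{"dp":[-3.1,0,-0.5],"turn":0,"jaw":1},{"dp":[-3.0,0,-0.8],"turn":0,"jaw":1},{"dp":[-3.0,0,-0.8],"turn":0,"jaw":1}])

```text
time: 8.0
eef_pos: [0.4955, 0.1238, 0.0722]
tcp_rot: [0.634, -0.633, -0.314, 0.315]
ft_force: [-0.7, 1.2, 9.2]
width: 0.019
```

apply_moves(moves=[{"dp":[-3.0,0,-0.8],"turn":0,"jaw":1},{"dp":[-3.0,0,-0.8],"turn":0,"jaw":1},{"dp":[-2.9,0,-1.1],"turn":0,"jaw":1},{"dp":[-2.9,0,-1.1],"turn":0,"jaw":1},{"dp":[-2.9,0,-1.1],"turn":0,"jaw":1},{"dp":[-2.9,0,-1.2],"turn":0,"jaw":1},{"dp":[-2.8,0,-1.4],"turn":0,"jaw":1},{"dp":[-2.8,0,-1.4],"turn":0,"jaw":1},{"dp":[-2.8,0,-1.4],"turn":0,"jaw":1},{"dp":[-1.6,0,-0.8],"turn":0,"jaw":1}])

```text
time: 9.0
eef_pos: [0.4871, 0.0937, 0.0722]
tcp_rot: [0.634, -0.633, -0.313, 0.315]
ft_force: [-2.2, -0.9, 11.5]
width: 0.0189
```

apply_moves(moves=[{"dp":[-0.8,0,-0.5],"turn":0,"jaw":1},{"dp":[0,0,0],"turn":0,"jaw":1},{"dp":[0,0,0],"turn":0,"jaw":1}])

```text
time: 9.3
eef_pos: [0.4871, 0.093, 0.0722]
tcp_rot: [0.634, -0.633, -0.313, 0.315]
ft_force: [-1.8, -0.7, 11.9]
width: 0.0192
```

```bash
python3 -c "
from st import *
import cv2
c=np.array([.6067,.0776])
st([.4877,.0928,.0725])
d=bot.state()['eef_pos'][:2]-c;print(np.hypot(*d),np.degrees(np.arctan2(d[1],d[0]))-112.7)
for n in C:
    im=eyes.snapshot(n);cv2.imwrite(f'pics/{n}2.png',im[:,:,::-1])
a=cv2.imread('pics/scene2.png')[150:370,170:400];b=cv2.imread('pics/top2.png')[80:260,100:310]
cv2.imwrite('pics/c5.png',np.hstack([cv2.resize(a,(400,382)),cv2.resize(b,(400,382))]))"
```

```text
t 9.3 [0.4871 0.093  0.0722] x [ 0.606  0.796 -0.003] y [-0.003 -0.001 -1.   ] F [-1.8 -0.7 11.9] w 0.0192
-> [0.4877 0.0928 0.0725] [ 0.2 -0.3 -0.6]
0.12062435460684219 59.966594255113975
```

View pics/c5.png

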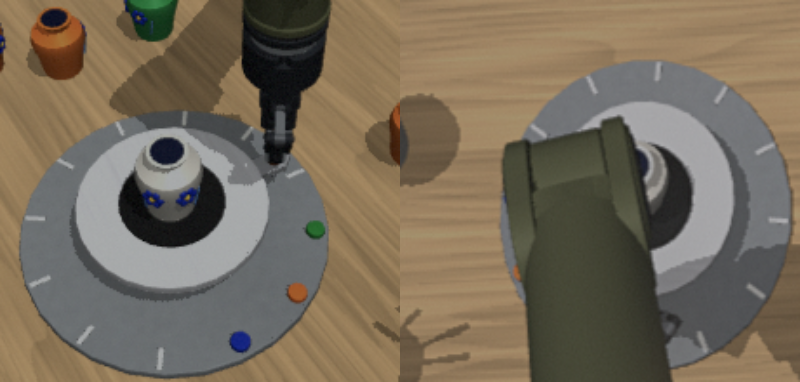

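The pointer is at the tick after green (crop 280,165), at 60.0° of turn, and the vase is upright. I'll open gently and lift away.

apply_moves(moves=[{"dp":[0,0,0],"turn":0,"jaw":0.72},{"dp":[0,0,0],"turn":0,"jaw":0.65},{"dp":[0,0,0],"turn":0,"jaw":0.5},{"dp":[0,0,0],"turn":0,"jaw":0.4},{"dp":[0,0,0],"turn":0,"jaw":0.4},{"dp":[0,0,0],"turn":0,"jaw":0.4},{"dp":[0,-5,0],"turn":0,"jaw":0.4},{"dp":[0,-10,0],"turn":0,"jaw":0.4},{"dp":[0,-15,0],"turn":0,"jaw":0.4},{"dp":[0,-20,0],"turn":0,"jaw":0.4}])

```text
time: 10.4
eef_pos: [0.4881, 0.0939, 0.1226]
tcp_rot: [0.634, -0.634, -0.314, 0.314]
ft_force: [-0.5, 0.0, -0.2]
width: 0.0514
```

apply_moves(moves=[{"dp":[0,-20,0],"turn":0,"jaw":0.4},{"dp":[0,-25,0],"turn":0,"jaw":0.4},{"dp":[0,-25,0],"turn":0,"jaw":0.4},{"dp":[0,-25,0],"turn":0,"jaw":0.4},{"dp":[0,-10,20],"turn":0,"jaw":0.4},{"dp":[20,0,20],"turn":0,"jaw":0.4},{"dp":[35,0,20],"turn":0,"jaw":0.4},{"dp":[35,0,20],"turn":0,"jaw":0.4},{"dp":[30,0,20],"turn":0,"jaw":0.4},{"dp":[0,0,0],"turn":0,"jaw":0.4}])

```text
time: 11.4
eef_pos: [0.4801, 0.2564, 0.2273]
tcp_rot: [0.633, -0.631, -0.317, 0.316]
ft_force: [-0.4, -0.1, 0.3]
width: 0.0512
```

```bash
python3 -c "
from st import *
import cv2
from bench import spotter
st()
for n in C:
    im=eyes.snapshot(n);cv2.imwrite(f'pics/{n}3.png',im[:,:,::-1])
    print(n,spotter.look_for(n,'handle')[:2],[v for v in spotter.look_for(n,'vase_mid') if np.hypot(v['centre'][0]-.607,v['centre'][1]-.078)<.06])
a=cv2.imread('pics/scene3.png')[150:370,170:400];b=cv2.imread('pics/top3.png')[80:260,100:310]
cv2.imwrite('pics/c6.png',np.hstack([cv2.resize(a,(400,382)),cv2.resize(b,(400,382))]))"
```

```text
t 11.4 [0.4801 0.2564 0.2273] x [0.599 0.801 0.002] y [ 0.     0.002 -1.   ] F [-0.4 -0.1  0.3] w 0.0512
scene [{'centre': [0.4913, 0.0959, 0.0992], 'p': 0.66}] [{'centre': [0.6145, 0.0945, 0.1267], 'p': 0.79}]
top [{'centre': [0.4823, 0.0897, 0.1126], 'p': 0.44}] [{'centre': [0.6, 0.0811, 0.1289], 'p': 0.73}]
```

View pics/c6.png

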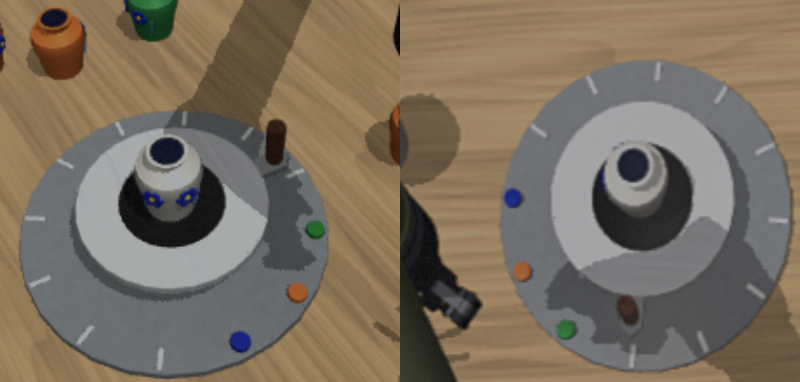

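The pointer is at the tick one past green (top crop 632,350). The vase is upright in the middle and the gripper is clear, so I'm handing in.

```bash
python3 -c "
from h import *
from bench import close_job
s=(170+276/400*230,150+125/382*220);t=(100+(625-400)/400*210,80+300/382*180)
X=tri(s,t);print('handle top',X,np.degrees(np.arctan2(X[1]-.0776,X[0]-.6067)))
s=(170+167/400*230,150+151/382*220);t=(100+(634-400)/400*210,80+164/382*180);print('rim',tri(s,t))
print(close_job())"
```

```text
handle top [0.48973751 0.09405583 0.11777491] 171.99143767470744
rim [0.60855278 0.07862948 0.14481583]
the job is handed in; nothing more can be done
None
```

I gripped the handle, turned the wheel 60° anticlockwise, let go and backed away, then handed the job in. The pointer started at the orange stud, one click past blue. Two more clicks took it past green to the first white tick, three clicks past blue.

Last checks, all after letting go:
- **Handle:** it measured at about 172.0°, against the 172.7° worked out from the studs, so within 1° of the click.
- **Pointer:** it stands at that tick in both pictures.
- **Vase:** it is upright, its rim centre about 2 mm from the wheel's axis and 145 mm above the table, against the 144 mm given.
- **Robot:** the wrist force was close to zero with the gripper clear, at about 11.5 s of the 35 s.

The one disagreement was the scene network's centre for the vase, about 19 mm off the axis. It reports only the visible surface, so I went by the rim measured from both pictures.

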